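# Set the polarizer ring and light the dish

### The arm

A 6-joint arm with a two-finger parallel gripper is mounted at the origin on a cart in front of the work surface, level with it; the furniture and walls round the work are solid. World frame = base frame: x ahead of the robot, y to its left, z up, the work surface at z = 0. Lengths are in m, angles in rad, forces in N, time in s.
With the tool pointing down it reaches from about 0.425 to 0.95 m from the base axis. Payload 3.5 kg.
Tool frame: the origin (TCP) lies on the centre line of the jaws, within the pads' length; the fingertips stand 17 mm ahead of it and the grasp point (between the pads) lies 2 mm behind it; z points along the fingers, y is the line along which they close (so a half turn about z gives the same grasp; the last joint's range is limited). The gripper opens to 85 mm and grips with 20 to 120 N. Pads are 22 mm wide; open, the fingers measure 114 mm over their backs; the gripper's body (76 mm by 85 mm) begins 54 mm behind the grasp point. The pads swing forward as they close: fully open they stand 13 mm farther back than shut.
Start: joints at [-1.477, 0.286, 1.577, -0, 1.279, -0.15], TCP at [0.163, -0.655, 0.219] pointing down, gripper open.
Joint ranges: [-2.77, 2.77], [-0.9, 2.22], [0.21, 2.48], [-1.53, 4.67], [0.24, 2.81], [-2.84, 2.84]. Speed limits (rad/s): [2.79, 2.79, 3.14, 3.14, 3.14, 3.14].

### API

Orientations are given as a unit quaternion [x, y, z, w].
In Python, from plant import ctrl gives the robot as it stands. The module is installed in compiled form; this text tells all that it offers.
- The arm moves only by the tool drive_tool, never from a script. Its argument "moves" is a list of rows, each a list of 3 entries, a list of its own where there are three numbers: the turn, a rotation vector about the tool's x, y, z in rad, then the shift along the tool's x, y, z in m, then the finger opening in m, from 0 to 0.0854. A call has 1 to 5 rows; each row shifts and turns the commanded pose from where the row before left it, along the tool's axes as they then stand; what a row does not reach is not made up. A row lasts 1/8 s, in which the tool goes at most 62.5 mm and 10.7 degrees, less where a joint would pass 70% of its speed; a pose out of reach is approached as far as the arm can. A call with a gripper value outside its range is refused whole. The fingers move at their own pace and stop on an object; "grip_force" is the grip in N (left out, the last holds). Time passes only in rows, so rows that do not move let the fingers close. It gives the time, the measured TCP pose, the force, the opening and the grip force at its end, in the units of the state.
- ctrl.get_state(): the state, without advancing time (a new reading comes with each control period).
- ctrl.read_camera(name): name is "scene" or "top"; returns a dict with "image" (400x640x3 uint8, red, green, blue), "fx", "fy", "cx", "cy" (pixels), "R" (3x3) and "t" (3): a world point X has camera coordinates R X + t. Camera axes: x right, y down, z forward; pixel columns grow to the right and rows downward; lengths in m; the calibration is good to about 2 mm. A picture is of the moment at which its call begins. There is no depth.
- ctrl.sign_off(): hands the job in; it is judged then, once.
The state is a dict: "time": time; "qpos": joint angles; "dq": joint speeds; "joint_efforts": joint torques, N m; "eef_pos": TCP position; "tcp_rot": TCP orientation; "contact_force": force on the tool from outside, world axes, zero at the start; "wrist_torque": the same for the moment, N m; "opening": opening from 0.0 (shut) to 1.0 (fully open); "finger_force": force on a finger pad.
Only numpy, scipy, OpenCV 4.12 (cv2) and the standard library are available. Lean on these libraries where they do the work, as an engineer would, in place of code of your own. Each camera call takes 0.05 s, during which the arm holds its last target. There are 200 camera calls.

### The job

Push the blue lever knob round its arc until the ring's white pointer lines up with the orange index tab on the scale. Then press the green lamp button fully down and let it come back up. Do not lift the ring out of its seat, shift the orange tab, or disturb the dish on the window and the things standing around; the lamp must not be switched on before the pointer is set.

Things in the scene. Friction and masses are not known exactly. Their poses are not given: they have to be found in the camera images.
- light_base: flat white light base with a dark round scale plate, fixed to the bench; 200 mm (x) by 245 mm (y: from -145 to +100), scale plate top at z = 45 mm. Origin: on the axis of the polarizer ring, at bench level; z up. A lit white window (82 mm across, top at z = 50 mm) lies in the middle of the ring. The scale plate (190 mm across) has white ticks every 10 degrees
- knob (a point): centre of the top of the blue upright knob on the ring's lever: a round pin 12 mm in diameter, 66 mm from the ring axis, rising from z = 53 mm to z = 85 mm; push it sideways. The aluminium ring (116 mm outside, 87 mm inside, top at z = 53.5 mm) and lever (top z = 53.5 mm) turn with it, all the way round in either direction, with about 2 N of friction at the knob, and stay where they are left
- pointer (a point): the tip of the white pointer of the lever, on the same radius as the knob, 80 mm from the ring axis, z = 47.5 mm
- index_mark (a point): the inner end of the orange index tab, 80 mm from the ring axis, z = 47.5 mm; the tab reaches out to 101 mm from the axis and up to z = 49.5 mm. The pointer is set when its tip lies at this point
- ring (a joint): angle of the ring, rad, anticlockwise from above; 0 = lever toward -x of the light base
- tab (a joint): angle of the orange index tab, rad, anticlockwise from above; 0 = toward -x of the light base; held by friction only
- ring_seat (a joint): how far the ring (0.4 kg) has been lifted out of its seat, m; 0 = seated; only its weight holds it down
- lamp (a joint): travel of the green lamp button, m; 0 = up, 0.006 = fully down; spring return, 4 N when fully down
- lamp_top (a point): centre of the top of the round green button, 24 mm in diameter, at x = -60, y = -122 mm of the light base, z = 65 mm when up; it stands in a black round housing 40 mm across, top at z = 55 mm; press straight down
- dish: shallow clear dish 57 mm across, 14 mm high, standing loose on the window; origin at the centre of its underside (top at z = 64 mm)
- spare_dish: another dish like it, on the bench to the left of the light base, 14 mm high
- timer_1: small white timer, 62 x 62 x 14 mm, on the bench to the left of the light base; origin at the centre of its underside
- tube: 50 ml tube with a blue cap standing on the bench to the right of the light base, 36 mm across, 113 mm high; origin at the centre of its underside
Things that resemble listed ones, but are neither listed nor needed, are in the scene too. Leave any brown or purple look-alike of the dish alone.

How it is judged:
By the outcome, as a careful person would: the job done as asked, in the order asked, and still so for the second after the job is handed in, with the robot touching nothing.
It also fails if it takes over 61 s, if anything falls off the work surface, if the arm or the gripper's body presses on something with over 40 N, if the wrist force passes 120 N, or if a joint passes its speed limit or range.

## Working session

There is one attempt and no reset: what is moved stays moved. The work goes in short steps, Python scripts to look and compute and a tool call to move; the robot and the scene stay as the last step left them, time stands still between calls to the robot, and variables do not carry over. Pictures are saved under pics/ and viewed, at most 10 in all, crops included, and the job is handed in when it is done.

Besides the shell and the picture viewer there is one more tool, called as name(argument=value, ...) on one line, values as JSON. drive_tool: Moves the arm, as the interface text tells. Its arguments: {"type":"object","properties":{"moves":{"type":"array","items":{"type":"array"}},"grip_force":{"type":"number"}},"required":["moves"]}

```bash
mkdir -p pics
python3 - <<'E'
from plant import ctrl
import cv2,pickle
s=ctrl.get_state();print(s)
for n in("scene","top"):
    c=ctrl.read_camera(n);pickle.dump(c,open(n+".pkl","wb"));cv2.imwrite(f"pics/{n}0.png",c["image"][:,:,::-1]);print(n,c["fx"],c["cx"],c["cy"],c["R"],c["t"])
E
```

```text
{'time': 0.0, 'qpos': array([-1.47701901e+00,  2.87170643e-01,  1.57821902e+00, -1.45314517e-05,
        1.27863930e+00, -1.49993389e-01]), 'dq': array([ 7.29691846e-04, -2.19802668e-03, -6.93305861e-04, -6.56930992e-06,
       -6.22635749e-04,  5.51148180e-04]), 'joint_efforts': array([-9.38400553e-04, -4.05984735e+01, -2.92627341e+01, -1.63967325e-04,
        5.80900771e-03,  1.37245803e-05]), 'eef_pos': array([ 0.1628821 , -0.65431555,  0.21732118]), 'tcp_rot': array([ 9.92580180e-01,  1.21585785e-01,  2.72828955e-05, -1.21786925e-03]), 'contact_force': array([-0.49546217, -1.60532891,  0.45846493]), 'wrist_torque': array([ 0.0118612 , -0.03366293, -0.0563141 ]), 'finger_force': 0.0, 'opening': 1.0017568208420022}
scene 393.60516111009235 324.9897738781904 194.9497636522186 [[ 0.99008328  0.13994585 -0.01225835]
 [ 0.10851963 -0.81731741 -0.56587608]
 [-0.08921097  0.55893417 -0.82439917]] [-0.62483498  0.09266974  0.9835235 ]
top 439.9417383183215 312.0511144399986 205.60894085404274 [[-9.67440041e-02 -9.95309089e-01  6.44291922e-04]
 [-9.72914050e-01  9.44306207e-02 -2.11000260e-01]
 [ 2.09949636e-01 -2.10398507e-02 -9.77485793e-01]] [0.18377167 0.59923612 0.96792249]
```

View pics/top0.png

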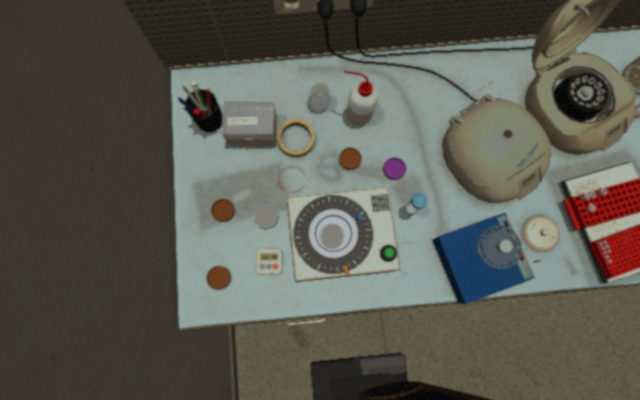

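View pics/scene0.png

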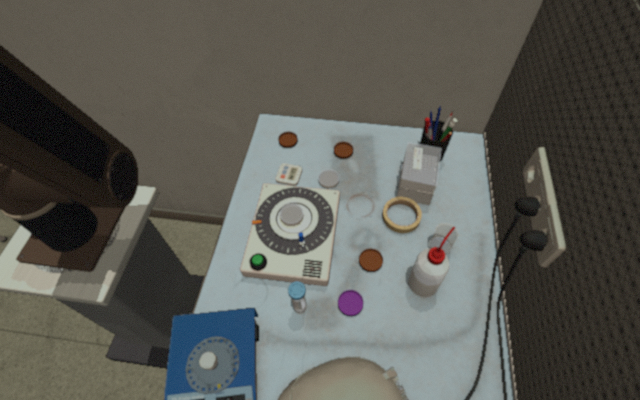

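The top view shows the light base around (334,234), with the blue knob near (360,216), the orange tab near (346,269) and the green button near (389,253). In the scene view the knob is at about (301,237), the tab at (257,222) and the button at (258,261). Next I'll measure these by colour and enlarge the crop.

```bash
cat > h.py <<'E'
import numpy as np,cv2,pickle
def back(c,uv,z):
    R,t=np.array(c["R"]),np.array(c["t"]);o=-R.T@t
    d=R.T@np.array([(uv[0]-c["cx"])/c["fx"],(uv[1]-c["cy"])/c["fy"],1]);return o+d*(z-o[2])/d[2]
def proj(c,X):
    p=np.array(c["R"])@X+np.array(c["t"]);return np.array([c["fx"]*p[0]/p[2]+c["cx"],c["fy"]*p[1]/p[2]+c["cy"]])
HS=dict(orange=((5,150,120),(20,255,255)),blue=((105,120,60),(130,255,255)),green=((45,120,50),(80,255,255)))
def blobs(c,box):
    x0,y0,x1,y1=box;h=cv2.cvtColor(c["image"],cv2.COLOR_RGB2HSV)[y0:y1,x0:x1];r={}
    for k,(a,b) in HS.items():
        n,l,s,ce=cv2.connectedComponentsWithStats(cv2.inRange(h,a,b))
        r[k]=[(s[i][:5]+[x0,y0,0,0,0],ce[i]+[x0,y0]) for i in range(1,n) if s[i][4]>4]
    return r
E
python3 - <<'E'
from h import *
B=dict(top=(285,185,402,285),scene=(235,175,345,285))
Z=dict(orange=.049,blue=.07,green=.065)
for n in B:
    c=pickle.load(open(n+".pkl","rb"))
    for k,v in blobs(c,B[n]).items():
        for s,ce in v: print(n,k,s,ce.round(1),back(c,ce,Z[k]).round(4))
    x0,y0,x1,y1=B[n];im=cv2.resize(c["image"][y0:y1,x0:x1],None,fx=5,fy=5,interpolation=cv2.INTER_CUBIC)
    cv2.imwrite(f"pics/{n}1.png",im[:,:,::-1])
    if n=="top":
        # white base outline
        h=cv2.cvtColor(c["image"],cv2.COLOR_RGB2HSV)
        print(h[195,300],h[275,300],h[300,250])
E
```

```text
top orange [344 266   5   9  26] [345.8 269.8] [0.459  0.0618 0.049 ]
top blue [356 214   5   6  21] [357.6 216.5] [0.577  0.0224 0.07  ]
top green [384 247  11  11  98] [388.9 252.2] [ 0.4883 -0.0396  0.065 ]
[ 72  21 156] [ 41  24 173] [ 78  27 163]
scene orange [253 220   8   4  22] [256.7 221.4] [0.4584 0.0633 0.049 ]
scene blue [299 233   4   8  23] [300.6 236.8] [0.5727 0.0253 0.07  ]
scene green [252 255  12  11 103] [257.2 259.7] [ 0.4874 -0.0407  0.065 ]
```

View pics/top1.png

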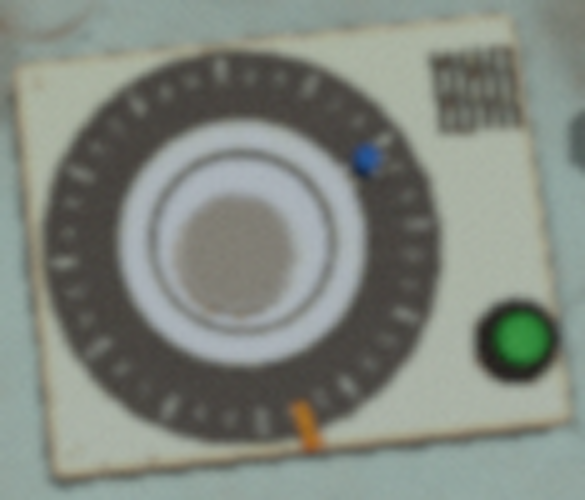

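The crop is 5x with its corner at (285,185). It shows the dark scale plate centred near (334,234), the knob at about (358,216), the tab from (344,266) out to (348,275), and the button at (389,252). Next is the ring axis, then the angles.

```bash
cat > m.py <<'E'
from h import *
from scipy.optimize import least_squares
def centre(c,guess):
    # outer edge of dark scale plate (190 mm, z .045): radial max gradient, fit world centre
    g=cv2.GaussianBlur(cv2.cvtColor(c["image"],cv2.COLOR_RGB2GRAY),(0,0),.8).astype(np.float32);C=np.array(guess)
    for it in range(3):
        P=[]
        for a in np.arange(0,2*np.pi,.04):
            r=np.arange(.088,.102,.0003)
            w=np.c_[C[0]+r*np.cos(a),C[1]+r*np.sin(a),0*r+.045]
            p=np.array([proj(c,x) for x in w]).astype(np.float32)
            v=cv2.remap(g,p[:,:1],p[:,1:],1).ravel();d=np.gradient(v);i=d.argmax()
            if d[i]>.3 and 3<i<len(r)-4:P.append(w[i,:2])
        P=np.array(P);f=least_squares(lambda q:np.hypot(*(P-q[:2]).T)-q[2],[*C,.095],loss="soft_l1",f_scale=.001);C=f.x[:2]
    return C,f.x[2],len(P)
E
python3 - <<'E'
from m import *
B=dict(top=(285,185,402,285),scene=(235,175,345,285))
for n in B:
    c=pickle.load(open(n+".pkl","rb"));b=blobs(c,B[n])
    C,r,k=centre(c,(.549,.073));print(n,C.round(4),r,k)
    G=back(c,b["green"][0][1],.064)[:2]-C
    T=back(c,b["orange"][0][1],.049)[:2]-C
    K=back(c,b["blue"][0][1],.07)[:2]-C
    yaw=np.arctan2(G[1],G[0])-np.arctan2(-.122,-.06)
    for nm,v in(("G",G),("T",T),("K",K)):print(nm,(C+v).round(4),np.hypot(*v).round(4),np.degrees(np.arctan2(v[1],v[0])).round(2))
    print("yaw",np.degrees(yaw))
E
```

```text
top [0.547  0.0824] 0.09375449846572993 158
G [ 0.4884 -0.0398] 0.1355 -115.63
T [0.459  0.0618] 0.0904 -166.83
K [0.577  0.0224] 0.067 -63.43
yaw 0.5546953974753243
scene [0.5443 0.0843] 0.09366082079280934 155
G [ 0.4872 -0.0403] 0.1371 -114.62
T [0.4584 0.0633] 0.0884 -166.26
K [0.5727 0.0253] 0.0656 -64.3
yaw 1.5727350663391488
```

drive_tool(moves=[[[0,0,0],[0.04,-0.04,0],0.03],[[0,0,0],[0.04,-0.04,0],0.03],[[0,0,0],[0.04,-0.04,0],0.03],[[0,0,0],[0.04,-0.04,0],0.03],[[0,0,0],[0.04,-0.04,0],0.03]])

```text
time: 0.72
eef_pos: [0.3093, -0.4107, 0.2182]
tcp_rot: [0.993, 0.121, -0.0, -0.0]
contact_force: [0.4, 0.3, -0.2]
opening: 0.35
finger_force: 0.0
```

drive_tool(moves=[[[0,0,0],[0.04,-0.04,0],0.03],[[0,0,0],[0.04,-0.04,0],0.03],[[0,0,0],[0.04,-0.04,0],0.03],[[0,0,0],[0.04,-0.04,0],0.03],[[0,0,0],[0.04,-0.04,0],0.03]])

```text
time: 1.35
eef_pos: [0.455, -0.1684, 0.2184]
tcp_rot: [0.993, 0.122, -0.0, -0.0]
contact_force: [0.4, 0.9, -0.4]
opening: 0.351
finger_force: 0.0
```

drive_tool(moves=[[[0,0,0],[0.04,-0.04,0],0.03],[[0,0,0],[0.04,-0.04,0],0.03],[[0,0,0],[0.04,-0.04,0],0.03],[[0,0,0],[0.04,-0.04,0],0.03],[[0,0,-0.178],[0,0,0],0.03]])

```text
time: 1.98
eef_pos: [0.572, 0.027, 0.218]
tcp_rot: [0.977, 0.214, -0.0, -0.0]
contact_force: [0.2, 0.0, -0.3]
opening: 0.352
finger_force: 0.0
```

drive_tool(moves=[[[0,0,-0.178],[0,0,0],0.03],[[0,0,-0.178],[0,0,0],0.03],[[0,0,-0.178],[0,0,0],0.03],[[0,0,-0.178],[0,0,0],0.03],[[0,0,-0.178],[0,0,0],0.03]])

```text
time: 2.6
eef_pos: [0.5708, 0.0237, 0.2181]
tcp_rot: [0.791, 0.612, -0.0, -0.0]
contact_force: [0.3, -0.6, -0.3]
opening: 0.355
finger_force: 0.0
```

drive_tool(moves=[[[0,0,-0.178],[0,0,0],0.03],[[0,0,-0.178],[0,0,0],0.03],[[0,0,-0.178],[0,0,0],0.03],[[0,0,-0.178],[0,0,0],0.03],[[0,0,0],[0,0,0],0.03]])

```text
time: 3.22
eef_pos: [0.5709, 0.0236, 0.2181]
tcp_rot: [0.531, 0.847, -0.0, -0.0]
contact_force: [-0.6, -0.0, 0.3]
opening: 0.355
finger_force: 0.0
```

```bash
cat >> m.py <<'E'
def tool(s,target):
    from scipy.spatial.transform import Rotation as Ro
    R=Ro.from_quat(s["tcp_rot"]);return R.inv().apply(np.array(target)-s["eef_pos"]).round(4)
def yaw(s):
    from scipy.spatial.transform import Rotation as Ro
    M=Ro.from_quat(s["tcp_rot"]).as_matrix();return np.degrees(np.arctan2(M[1,1],M[0,1])),M[:,2].round(4)
E
python3 - <<'E'
from m import *
from plant import ctrl
s=ctrl.get_state();print(s["eef_pos"],s["opening"],"yaxis",yaw(s),s["contact_force"],tool(s,[.575,.0237,.077]))
c=ctrl.read_camera("scene");x0,y0,x1,y1=235,140,345,285
cv2.imwrite("pics/s2.png",cv2.resize(c["image"][y0:y1,x0:x1],None,fx=4,fy=4,interpolation=2)[:,:,::-1])
E
```

```text
[0.57087707 0.0236417  0.21814539] 0.3547103677211017 yaxis (np.float64(25.83621107289481), array([-1.1e-03,  2.0e-04, -1.0e+00])) [-0.61607159 -0.01878793  0.26381844] [-0.0018  0.0039  0.1411]
```

View pics/s2.png

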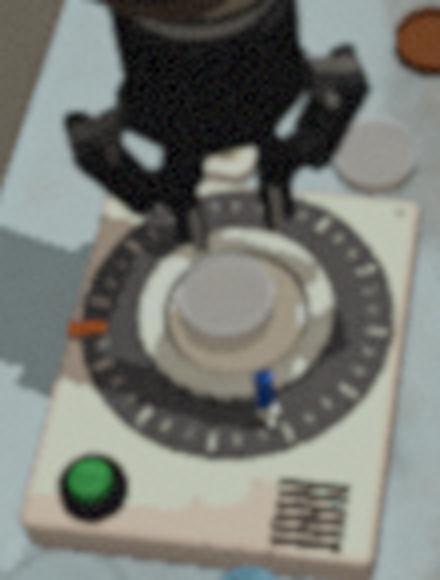

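The fingertips hang above the ring, spaced along the tangent, and the knob is at about (301,237) in full-frame pixels with the gap over it. I'll correct by 4 mm and go down.

drive_tool(moves=[[[0,0,0],[-0.002,0.004,0.04],0.03],[[0,0,0],[0,0,0.04],0.03],[[0,0,0],[0,0,0.02],0.03],[[0,0,0],[0,0,0.01],0.03],[[0,0,0],[0,0,0],0.03]])

```text
time: 3.9
eef_pos: [0.576, 0.0235, 0.109]
tcp_rot: [0.53, 0.848, 0.0, 0.0]
contact_force: [-0.2, -0.0, 0.2]
opening: 0.353
finger_force: 0.0
```

Run:
```python
from m import *
from plant import ctrl
s=ctrl.get_state();print(s["eef_pos"],s["contact_force"],tool(s,[.575,.0237,.077]))
o=[]
for n,(x0,y0,x1,y1) in dict(scene=(245,165,345,275),top=(300,180,400,290)).items():
    c=ctrl.read_camera(n)
    print(n,[(v[0],v[1].round(1)) for v in blobs(c,(x0,y0,x1,y1))["blue"]],proj(c,s["eef_pos"]+[0,0,-.015]))
    o.append(cv2.resize(c["image"][y0:y1,x0:x1],None,fx=4,fy=4,interpolation=2)[:,:,::-1])
cv2.imwrite("pics/s3.png",np.hstack(o)[:,:800])
```

```text
[0.57595878 0.0235145  0.10895853] [-0.22777588 -0.02192836  0.24186382] [ 0.0006 -0.0008  0.032 ]
scene [(array([299, 233,   5,   9,  25]), array([300.7, 237.1]))] [301.20141909 232.49712818]
top [] [358.27776852 215.00060343]
```

View pics/s3.png

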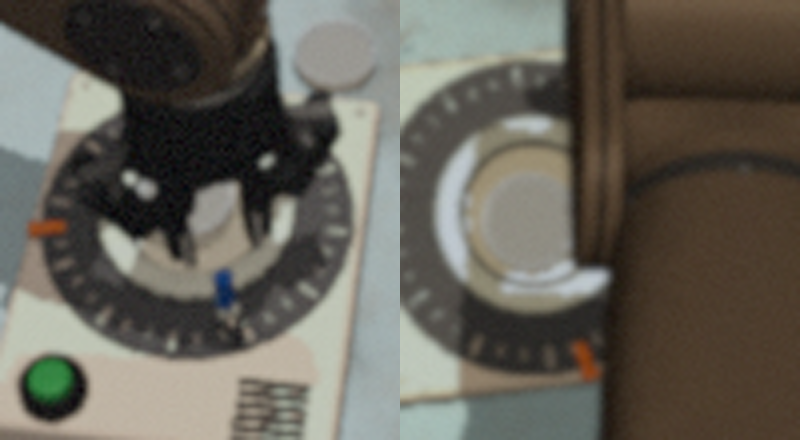

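Left (scene): the tips straddle the line to the knob, with their midpoint near (300,228) and the knob at (301,237). Right (top): the arm hides the knob. This agrees with the projection, so I'll go down to z≈0.077.

drive_tool(moves=[[[0,0,0],[0,0,0.012],0.03],[[0,0,0],[0,0,0.01],0.03],[[0,0,0],[0,0,0.008],0.03],[[0,0,0],[0,0,0],0.03],[[0,0,0],[0,0,0],0.022]])

```text
time: 4.62
eef_pos: [0.5759, 0.0235, 0.0788]
tcp_rot: [0.53, 0.848, 0.0, 0.0]
contact_force: [-0.6, 0.0, 0.4]
opening: 0.262
finger_force: 0.0
```

Run:
```python
from m import *
from plant import ctrl
s=ctrl.get_state();print(s["eef_pos"],s["contact_force"],s["opening"])
o=[]
for n,(x0,y0,x1,y1) in dict(scene=(245,165,345,275)).items():
    c=ctrl.read_camera(n)
    print(n,[(v[0],v[1].round(1)) for v in blobs(c,(x0,y0,x1,y1))["blue"]],proj(c,s["eef_pos"]+[0,0,.005]))
    o.append(cv2.resize(c["image"][y0:y1,x0:x1],None,fx=5,fy=5,interpolation=2)[:,:,::-1])
cv2.imwrite("pics/s4.png",np.hstack(o))
```

```text
[0.57586371 0.02352145 0.07880501] [-0.56217638  0.01681415  0.40181477] 0.2620626600120225
scene [(array([299, 233,   5,   9,  26]), array([300.6, 237.2]))] [301.44307529 234.71173651]
```

View pics/s4.png

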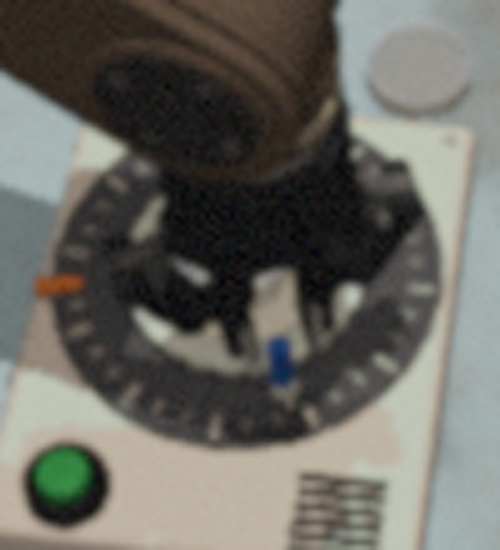

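The tips sit either side of the knob (crop knob (281,360), tips (237,350) and (320,335)). How deep they overlap it is unclear, so I'll close gently and see whether they stop at 12 mm.

drive_tool(moves=[[[0,0,0],[0,0,0],0.006],[[0,0,0],[0,0,0],0.006],[[0,0,0],[0,0,0],0.006],[[0,0,0],[0,0,0],0.006]], grip_force=20)

```text
time: 5.18
eef_pos: [0.5757, 0.0235, 0.0788]
tcp_rot: [0.53, 0.848, 0.0, 0.0]
contact_force: [0.2, 0.2, -0.6]
opening: 0.067
finger_force: 0.0
```

Run:
```python
from m import *
from plant import ctrl
s=ctrl.get_state();print(s["eef_pos"],s["contact_force"],s["opening"],s["finger_force"])
c=ctrl.read_camera("scene")
print([(v[0],v[1].round(1)) for v in blobs(c,(245,165,345,275))["blue"]])
for C in([.547,.0824],[.5443,.0843],[.5457,.0833]):
  d=s["eef_pos"][:2]-C;print(np.hypot(*d),np.degrees(np.arctan2(d[1],d[0])))
for r in(55,66,77):
  for z in(.053,.06,.07,.085): print(r,z,((proj(c,np.array([.5457+r/1e3*.45,.0833-r/1e3*.893,z]))-[245,165])*5).round())
```

```text
[0.57572298 0.02354624 0.07881228] [ 0.2175805   0.1588311  -0.62261799] 0.06681641333605988 0.0
[(array([299, 233,   4,   9,  25]), array([300.9, 237.3]))]
0.06548873925285154 -63.98577839132572
0.06839900123356264 -62.65114828032105
0.06687220270720912 -63.32298460139144
55 0.053 [279. 359.]
55 0.06 [278. 352.]
55 0.07 [276. 341.]
55 0.085 [274. 325.]
66 0.053 [286. 379.]
66 0.06 [285. 372.]
66 0.07 [283. 362.]
66 0.085 [281. 345.]
77 0.053 [293. 400.]
77 0.06 [292. 392.]
77 0.07 [290. 382.]
77 0.085 [289. 366.]
```

Run:
```python
from m import *
from plant import ctrl
s=ctrl.get_state()
c=ctrl.read_camera("scene");x0,y0,x1,y1=255,180,335,260
im=cv2.resize(c["image"][y0:y1,x0:x1],None,fx=7,fy=7,interpolation=2)[:,:,::-1].copy()
R=np.array([.45,-.893,0])
for r in(-.011,0,.011):
  for z in (-.017,0,.02):
    p=(proj(c,s["eef_pos"]+r*R+[0,0,z])-[x0,y0]+.5)*7;cv2.circle(im,tuple(int(v) for v in p),2,(0,255,255) if z<0 else (0,0,255),-1)
cv2.imwrite("pics/s5.png",im)
p=(proj(c,[.5709,.0236,.201])-[235,140])*4;print("pic2 expected tip",p)
```

```text
pic2 expected tip [241.36959216 263.38146209]
```

View pics/s5.png

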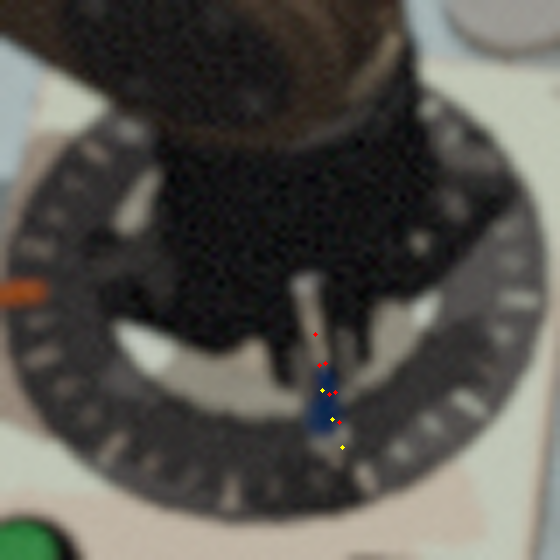

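This shows the knob at crop (325,400), fully visible, with the finger ends at about (290,380) and (355,365). They sit higher in the image than the projected tip marks (yellow), so the tips are either above the knob or inward of it. I'll open and probe downward while watching the force.

drive_tool(moves=[[[0,0,0],[0,0,0],0.03],[[0,0,0],[0,0,0],0.03],[[0,0,0],[0,0,0.003],0.03],[[0,0,0],[0,0,0.003],0.03],[[0,0,0],[0,0,0],0.03]])

```text
time: 5.9
eef_pos: [0.5753, 0.0236, 0.0722]
tcp_rot: [0.53, 0.848, -0.0, -0.0]
contact_force: [-0.2, -0.3, 0.5]
opening: 0.352
finger_force: 0.0
```

drive_tool(moves=[[[0,0,0],[0,0,0.001],0.03],[[0,0,0],[0,0,0.001],0.03],[[0,0,0],[0,0,0],0.03]])

```text
time: 6.28
eef_pos: [0.5757, 0.0236, 0.0707]
tcp_rot: [0.53, 0.848, 0.0, -0.0]
contact_force: [0.6, -0.1, 0.7]
opening: 0.352
finger_force: 0.0
```

drive_tool(moves=[[[0,0,0],[0,0,0.001],0.03],[[0,0,0],[0,0,0.001],0.03],[[0,0,0],[0,0,0],0.03]])

```text
time: 6.65
eef_pos: [0.5756, 0.0236, 0.0686]
tcp_rot: [0.53, 0.848, -0.0, -0.0]
contact_force: [0.6, 0.5, 0.0]
opening: 0.351
finger_force: 0.0
```

drive_tool(moves=[[[0,0,0],[0,0,0],0.02],[[0,0,0],[0,0,0],0.014],[[0,0,0],[0,0,0],0.01],[[0,0,0],[0,0,0],0.01]])

```text
time: 7.15
eef_pos: [0.5756, 0.0235, 0.0688]
tcp_rot: [0.53, 0.848, -0.0, -0.0]
contact_force: [-0.7, 0.2, 1.0]
opening: 0.118
finger_force: 12.6
```

Run:
```python
from m import *
from plant import ctrl
s=ctrl.get_state();print(s["eef_pos"],s["contact_force"],s["opening"],s["finger_force"])
c=ctrl.read_camera("scene");x0,y0,x1,y1=255,180,335,260
print([(v[0],v[1].round(1)) for v in blobs(c,(245,165,345,275))["blue"]])
im=cv2.resize(c["image"][y0:y1,x0:x1],None,fx=7,fy=7,interpolation=2).astype(float)*1.6+15
cv2.imwrite("pics/s6.png",im[:,:,::-1].clip(0,255))
```

```text
[0.57563462 0.02347388 0.06876398] [-0.70797675  0.16497421  1.02965632] 0.11794209329534407 12.572211027145386
[(array([299, 233,   5,   9,  33]), array([301.2, 236.7]))][ WARN:0@0.641] global loadsave.cpp:1063 imwrite_ Unsupported depth image for selected encoder is fallbacked to CV_8U.
```

View pics/s6.png

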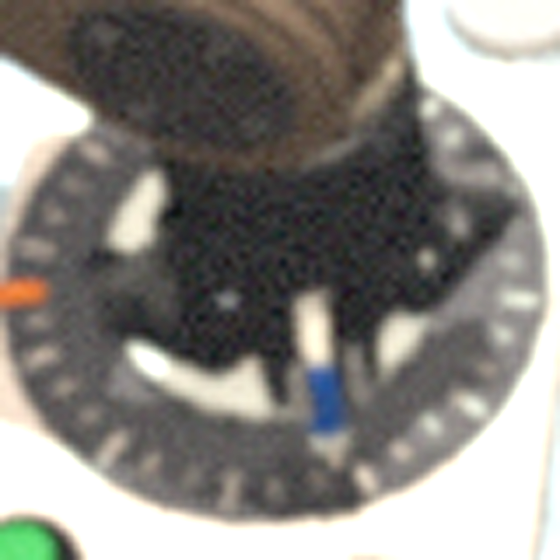

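The fingers stopped at 10 mm with 12.6 N while beside the knob, so they're touching it, probably only shallowly. I'll open again and probe lower.

drive_tool(moves=[[[0,0,0],[0,0,0],0.026],[[0,0,0],[0,0,0],0.026],[[0,0,0],[0,0,0.001],0.026],[[0,0,0],[0,0,0.001],0.026],[[0,0,0],[0,0,0],0.026]])

```text
time: 7.82
eef_pos: [0.5756, 0.0236, 0.0665]
tcp_rot: [0.53, 0.848, -0.0, -0.0]
contact_force: [0.8, -0.2, -0.7]
opening: 0.302
finger_force: 0.0
```

drive_tool(moves=[[[0,0,0],[0,0,0.001],0.026],[[0,0,0],[0,0,0.001],0.026],[[0,0,0],[0,0,0],0.026]])

```text
time: 8.2
eef_pos: [0.5756, 0.0236, 0.0646]
tcp_rot: [0.53, 0.848, -0.0, -0.0]
contact_force: [-0.0, 0.1, 1.2]
opening: 0.304
finger_force: 0.0
```

drive_tool(moves=[[[0,0,0],[0,0,0.001],0.026],[[0,0,0],[0,0,0.001],0.026],[[0,0,0],[0,0,0],0.026]])

```text
time: 8.57
eef_pos: [0.5756, 0.0236, 0.0626]
tcp_rot: [0.53, 0.848, -0.0, -0.0]
contact_force: [0.6, 0.4, -0.2]
opening: 0.308
finger_force: 0.0
```

drive_tool(moves=[[[0,0,0],[0,0,0],0.014],[[0,0,0],[0,0,0],0.01],[[0,0,0],[0,0,0],0.006],[[0,0,0],[0,0,0],0.006]])

```text
time: 9.07
eef_pos: [0.5756, 0.0235, 0.0628]
tcp_rot: [0.53, 0.848, -0.0, -0.0]
contact_force: [-0.2, 0.4, 0.2]
opening: 0.12
finger_force: 19.5
```

Run:
```python
from m import *
from plant import ctrl
s=ctrl.get_state();print(s["eef_pos"],s["contact_force"],s["opening"],s["finger_force"])
c=ctrl.read_camera("scene");x0,y0,x1,y1=255,180,335,260
print([(v[0],v[1].round(1)) for v in blobs(c,(245,165,345,275))["blue"]])
im=cv2.resize(c["image"][y0:y1,x0:x1],None,fx=7,fy=7,interpolation=2).astype(float)*2+25
cv2.imwrite("pics/s7.png",im[:,:,::-1].clip(0,255).astype(np.uint8))
```

```text
[0.57562128 0.02350686 0.06276927] [-0.15434207  0.38414813  0.16440637] 0.12001308217720073 19.478828608989716
[(array([299, 233,   5,   9,  32]), array([301.3, 236.7]))]
```

View pics/s7.png

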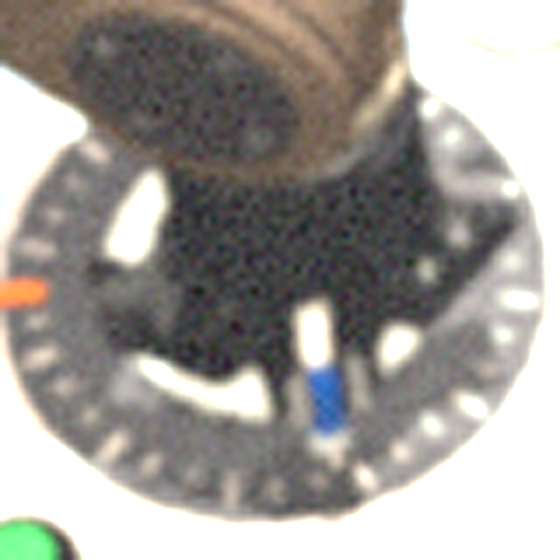

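The pads (grey, crop (297,390) and (357,380)) now flank the blue knob and grip it at 19.5 N, so it is caught. The tips sit higher than nominal relative to the TCP, which I'll keep in mind for the button. I'll loosen to a small straddle and start clockwise round the arc.

drive_tool(moves=[[[0,0,0],[0,0,0],0.015],[[0,0,0],[0,0,0],0.015],[[0,0,0.15],[0.0007,-0.0099,0],0.015],[[0,0,0.15],[0.0007,-0.0099,0],0.015],[[0,0,0],[0,0,0],0.015]])

```text
time: 9.75
eef_pos: [0.5567, 0.0175, 0.0629]
tcp_rot: [0.65, 0.76, 0.0, 0.0]
contact_force: [-0.4, 0.2, 0.2]
opening: 0.178
finger_force: 0.0
```

```bash
cat >> m.py <<'E'
C0=np.array([.5457,.0833])
def arc(s):
    d=s["eef_pos"][:2]-C0;return "r %.4f ang %.2f tooly %.2f"%(np.hypot(*d),np.degrees(np.arctan2(d[1],d[0])),yaw(s)[0])
E
python3 - <<'E'
from m import *
from plant import ctrl
s=ctrl.get_state();print(s["eef_pos"],s["contact_force"],s["opening"],s["finger_force"],arc(s))
c=ctrl.read_camera("scene");print([(v[0],v[1].round(1),back(c,v[1],.07)) for v in blobs(c,(245,165,345,275))["blue"]])
E
```

```text
[0.55670513 0.01754119 0.0628539 ] [-0.4060049   0.21805721  0.23804309] 0.17824400981241126 0.0 r 0.0667 ang -80.50 tooly 8.86
[(array([291, 234,   4,   9,  29]), array([292.7, 238. ]), array([0.5556686 , 0.01994527, 0.07      ]))]
```

drive_tool(moves=[[[0,0,0.15],[0.0007,-0.0099,0],0.015],[[0,0,0.15],[0.0007,-0.0099,0],0.015],[[0,0,0.15],[0.0007,-0.0099,0],0.015],[[0,0,0.15],[0.0007,-0.0099,0],0.015],[[0,0,0],[0,0,0],0.015]])

```text
time: 10.42
eef_pos: [0.5181, 0.0232, 0.0629]
tcp_rot: [0.845, 0.534, -0.0, -0.0]
contact_force: [-0.4, 0.9, 0.0]
opening: 0.173
finger_force: 0.0
```

drive_tool(moves=[[[0,0,0.15],[0.0007,-0.0099,0],0.015],[[0,0,0.15],[0.0007,-0.0099,0],0.015],[[0,0,0.15],[0.0007,-0.0099,0],0.015],[[0,0,0.15],[0.0007,-0.0099,0],0.015],[[0,0,0],[0,0,0],0.015]])

```text
time: 11.05
eef_pos: [0.4894, 0.0498, 0.0628]
tcp_rot: [0.965, 0.261, -0.0, -0.0]
contact_force: [0.1, 0.4, -0.0]
opening: 0.174
finger_force: 0.0
```

Run:
```python
from m import *
from plant import ctrl
s=ctrl.get_state();print(s["eef_pos"],s["contact_force"],s["opening"],s["finger_force"],arc(s))
for n,b in dict(scene=(235,165,345,285),top=(285,185,402,285)).items():
  c=ctrl.read_camera(n);cv2.imwrite(f"pics/{n}8.png",c["image"][:,:,::-1])
  for k,z in(("blue",.07),("orange",.049)):
    for v in blobs(c,b)[k]:
      p=back(c,v[1],z)[:2]-C0;print(n,k,v[1].round(1),np.hypot(*p),np.degrees(np.arctan2(p[1],p[0])))
```

```text
[0.48936231 0.0498193  0.06281653] [ 0.08450954  0.36500872 -0.02492045] 0.17350761654002855 0.0 r 0.0655 ang -149.28 tooly -59.69
```

drive_tool(moves=[[[0,0,0.15],[0.0007,-0.0099,0],0.015],[[0,0,0.14],[0.0007,-0.0092,0],0.015],[[0,0,0],[0,0,0],0.03],[[0,0,0],[0,0,0],0.03],[[0,0,0],[0,0,-0.03],0.03]])

```text
time: 11.78
eef_pos: [0.48, 0.0673, 0.0906]
tcp_rot: [0.993, 0.118, -0.003, -0.001]
contact_force: [0.4, 0.0, -0.3]
opening: 0.35
finger_force: 0.0
```

drive_tool(moves=[[[0,0,0],[0,0,-0.05],0.03],[[0,0,0],[0,0,-0.03],0.03],[[0,0,0],[0,0.055,0],0.03],[[0,0,0],[0,0.055,0],0.03],[[0,0,0],[0,0,0],0.03]])

```text
time: 12.4
eef_pos: [0.5085, -0.0428, 0.1731]
tcp_rot: [0.993, 0.115, 0.0, 0.0]
contact_force: [-0.6, 0.9, -0.9]
opening: 0.352
finger_force: 0.0
```

Run:
```python
from m import *
from plant import ctrl
s=ctrl.get_state();print(s["eef_pos"],s["contact_force"],s["opening"],arc(s))
o=[]
for n,b,d in(("scene",(235,180,290,240),8),("top",(320,230,375,290),8)):
  c=ctrl.read_camera(n);pickle.dump(c,open(n+"9.pkl","wb"))
  for k,z in(("blue",.07),("orange",.049)):
    for v in blobs(c,b)[k]:
      p=back(c,v[1],z)[:2]-C0;print(n,k,v[0],v[1].round(1),np.hypot(*p),np.degrees(np.arctan2(p[1],p[0])))
  o.append(cv2.resize(c["image"][b[1]:b[3],b[0]:b[2]],None,fx=7,fy=7,interpolation=2))
cv2.imwrite("pics/s9.png",np.hstack(o)[:,:,::-1])
```

```text
[ 0.50847352 -0.04279967  0.17307045] [-0.56128266  0.88439169 -0.94419008] 0.3516115056319886 r 0.1315 ang -106.45 tooly -76.77
scene blue [262 212   6   9  33] [264.6 215.5] 0.0679015218250474 -168.29308496882913
top blue [342 256   7   5  22] [345.1 258.1] 0.0650469029513416 -161.0519183440814
top orange [344 267   5   7  16] [346.  270.2] 0.09025382650340019 -165.9912576993419
```

View pics/s9.png

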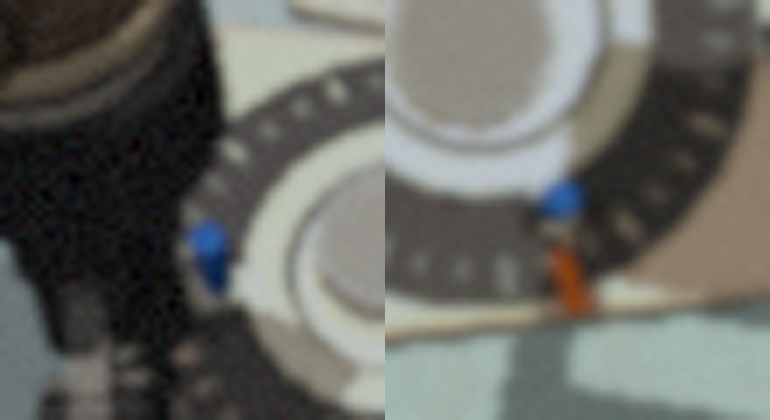

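Picture, left half (scene): the arm covers the tab and the knob is at about (264.6,215.5). Right half (top): the knob is at (345,258), with the pale pointer just below it and the orange tab from about (344,265) to (348,275). The pointer is close to the tab. I'll clear the arm away and compare pointer and tab angles numerically on averaged, rectified images.

drive_tool(moves=[[[0,0,0],[0,0.055,0],0.03],[[0,0,0],[0,0.055,0],0.03],[[0,0,0],[0,0.055,0],0.03],[[0,0,0],[0,0.05,0],0.03],[[0,0,0],[0,0,0],0.03]])

```text
time: 13.12
eef_pos: [0.558, -0.2503, 0.1724]
tcp_rot: [0.993, 0.116, -0.0, -0.0]
contact_force: [-0.0, 1.0, -0.6]
opening: 0.351
finger_force: 0.0
```

```bash
cat >> m.py <<'E'
def avg(ctrl,n,k=8):
    cs=[ctrl.read_camera(n) for _ in range(k)];c=cs[0];c["image"]=np.mean([x["image"] for x in cs],0).round().astype(np.uint8);return c
def polar(c,C,rs,an,z):
    P=np.array([[proj(c,[C[0]+r*np.cos(a),C[1]+r*np.sin(a),z]) for a in np.radians(an)] for r in rs]).astype(np.float32)
    return cv2.remap(c["image"].astype(np.float32),P[...,0],P[...,1],cv2.INTER_CUBIC)
E
cat > look.py <<'E'
from m import *
from plant import ctrl
for n,b in(("top",(285,185,402,285)),("scene",(235,165,345,285))):
  c=avg(ctrl,n);pickle.dump(c,open(n+"A.pkl","wb"))
  C=centre(c,C0)[0];print(n,"centre",C.round(4))
  an=np.arange(-185,-147,2.)
  rs=[.062,.066,.070,.073,.076,.079,.082,.086,.09,.095]
  I=polar(c,C,rs,an,.0475)
  print("ang",an.astype(int))
  for r,row in zip(rs,I):
    print(r,"min",row.min(1).astype(int),"R-B",(row[:,0]-row[:,2]).astype(int))
  for k,z in(("blue",.07),("orange",.049)):
    for v in blobs(c,b)[k]:
      p=back(c,v[1],z)[:2]-C;print(n,k,v[0],v[1].round(2),np.hypot(*p).round(4),np.degrees(np.arctan2(p[1],p[0])).round(2))
E
python3 look.py
```

```text
top centre [0.5468 0.0823]
ang [-185 -183 -181 -179 -177 -175 -173 -171 -169 -167 -165 -163 -161 -159
 -157 -155 -153 -151 -149]
0.062 min [71 70 69 69 68 67 65 71 76 74 67 57 51 53 55 65 73 72 71] R-B [   8    7    7    7    8    8    5    2  -10  -33  -64  -92 -106 -101
  -83  -45   -9    4    7]
0.066 min [69 70 69 70 70 63 52 46 46 44 38 41 48 50 53 61 70 68 70] R-B [   8    8    7    7    6    7    5    0  -12  -37  -72  -94 -102  -98
  -76  -39   -4    7    7]
0.07 min [ 70  71  70  70  69  65  55  54  69  88  97  95 102  97  80  68  64  66
  69] R-B [  8   7   8   8   7   6   5   6   7   3  -8 -26 -30 -28 -18  -4   5   7
   6]
0.073 min [ 69  70  71  70  70  67  64  63  73  93 119 127 119 105  80  65  65  67
  71] R-B [ 8  7  6  7  7  7  6  7 10  9  2 -1 -2  0  2  6  7  8  6]
0.076 min [ 68  71  79  80  74  68  67  70  69  79 109 118 104  91  76  68  69  79
  83] R-B [ 8  8  6  6  6  8  9 10 18 20 11  9  6  5  6  6  7  6  6]
0.079 min [ 69  77  95  99  81  69  71  74  69  62  83  95  91  92  82  72  77 100
 108] R-B [ 7  6  6  5  6  8  8 20 50 71 47 20  8  6  7  7  7  5  5]
0.
[... 2066 characters left out ...]
75 102
 126] R-B [-9 -9  0  8  8  3  2 30 80 82 66 34  6  6  7  4  3  7  7]
0.086 min [ 68  71  97 111  93  76  70  68  55  41  43  59  77  84  79  70  70  94
 118] R-B [  3   5   6   7   6   2   1  31 102 135 107  43   3   2   4   3   4   6
   8]
0.09 min [81 85 91 95 84 77 75 76 60 43 49 67 72 72 74 72 69 79 91] R-B [  6   5   6   7   6   6   4  27  96 134 113  45   5   3   4   4   5   5
   7]
0.095 min [150 148 138 134 137 143 147 134  91  45  51  98 136 151 157 154 144 148
 151] R-B [ 15  15  15  13  18  18  14  25  78 134 112  40  12   8   9   9  10  11
  11]
scene blue [262 212   5   9  34] [264.5  215.47] 0.0669 -167.31
scene orange [253 220   7   4  19] [256.05 221.42] 0.0899 -166.22
```

```bash
cat > diff.py <<'E'
from m import *
an=np.arange(-180,-150,2.)
for n in("top","scene"):
  a=pickle.load(open(n+"A.pkl","rb"));b=pickle.load(open(n+".pkl","rb"));C=centre(a,C0)[0]
  o=-np.array(a["R"]).T@np.array(a["t"]);print(n,"cam at",o.round(3),an.astype(int))
  for z,rs in((.0475,[.074,.076,.078,.080,.082]),(.0535,[.068,.070,.072,.074,.076])):
    D=polar(a,C,rs,an,z)-polar(b,C,rs,an,z)
    for r,d in zip(rs,D):
      g=d.min(1).clip(8)-8;print(z,r,d.min(1).astype(int),"cm",(g@an/g.sum()).round(2))
  # knob: B-R diff with cylinder model
  D=a["image"].astype(float)-b["image"];w=(D[...,2]-D[...,0]).clip(12)-12
  uv=proj(a,[C[0]-.064,C[1]-.016,.07]).astype(int);u0,v0=uv-8;W=w[v0:v0+17,u0:u0+17]
  vv,uu=np.mgrid[v0:v0+17,u0:u0+17];cm=np.array([(W*uu).sum(),(W*vv).sum()])/W.sum()
  for z in(.065,.07,.075):
    f=back(a,cm,z)[:2]-C;print("knob",z,np.hypot(*f).round(4),np.degrees(np.arctan2(f[1],f[0])).round(2))
E
python3 diff.py
```

```text
top cam at [0.398 0.147 1.072] [-180 -178 -176 -174 -172 -170 -168 -166 -164 -162 -160 -158 -156 -154
 -152]
0.0475 0.074 [ 5  5  3  1 -1  3 13 36 55 49 34 18  2  2  1] cm -162.9
0.0475 0.076 [ 6  7  4  0  3  4  9 28 52 41 19  7  1  0  3] cm -163.42
0.0475 0.078 [ 7  7  4  3  4  3  6 19 37 30 10  4  6  4  3] cm -163.49
0.0475 0.08 [ 7  6  3  5  5  4  1 10 16 15  6  7  6  4  6] cm -163.47
0.0475 0.082 [6 7 5 5 5 5 3 5 7 7 6 6 6 3 5] cm nan
0.0535 0.068 [  3   4  -1 -12 -23 -16 -10 -12 -14  -7  -1  -7  -8  -4   0] cm nan
0.0535 0.07 [  4   6   1  -9 -15  -3  15  20  18  26  23  10  -3  -4  -1] cm -163.1
0.0535 0.072 [ 4  6  2 -2 -7  1 22 42 46 47 39 17 -2 -2 -1] cm -163.2
0.0535 0.074 [ 5  5  3  1 -3  4 18 43 55 45 32 13  0  2  0] cm -163.43
0.0535 0.076 [ 6  6  2  0  2  5 13 36 54 38 17  6  0  1  4] cm -163.84
knob 0.065 0.0647 -162.55
knob 0.07 0.065 -163.01
knob 0.075 0.0653 -163.47
scene cam at [ 0.696 -0.387  0.856] [-180 -178 -176 -174 -172 -170 -168 -166 -164 -162 -160 -158 -156 -154
 -152]
0.0475 0.074 [-31 -33 -35 -32 -13  13  39  64  60  38   9  -2  -8  -5   0] cm -165.13
0.0
[... 236 characters left out ...]
 [1 4 4 2 0 6 8 7 5 3 2 2 1 2 4] cm -168.0
0.0535 0.068 [-26 -33 -43 -53 -55 -53 -57 -46 -14  27  53  40  10  -6  -9] cm -159.63
0.0535 0.07 [-30 -32 -38 -46 -51 -50 -39 -11  20  56  70  47  10  -3  -6] cm -160.33
0.0535 0.072 [-29 -30 -33 -37 -39 -34 -10  14  46  68  66  38   6  -6 -10] cm -161.3
0.0535 0.074 [-26 -26 -24 -23 -22 -12   7  29  56  64  45  18   0  -7  -7] cm -162.39
0.0535 0.076 [-20 -13  -7  -4  -4   0   7  27  47  49  25   3   1  -1  -1] cm -163.05
knob 0.065 0.0681 -169.95
knob 0.07 0.0673 -167.31
knob 0.075 0.0667 -164.62diff.py:9: RuntimeWarning: invalid value encountered in scalar divide
  g=d.min(1).clip(8)-8;print(z,r,d.min(1).astype(int),"cm",(g@an/g.sum()).round(2))
```

Taking both cameras together, the knob and pointer agree at about -163.7° and the tab at -166.7°, so the ring needs about 3° more clockwise. I'll retrace the path to the knob.

drive_tool(moves=[[[0,0,0],[0,-0.055,0],0.03],[[0,0,0],[0,-0.055,0],0.03],[[0,0,0],[0,-0.055,0],0.03],[[0,0,0],[0,-0.055,0],0.03],[[0,0,0],[0,-0.055,0],0.03]])

```text
time: 14.55
eef_pos: [0.4933, 0.0202, 0.1729]
tcp_rot: [0.993, 0.116, 0.0, 0.0]
contact_force: [1.0, -0.1, -0.5]
opening: 0.352
finger_force: 0.0
```

drive_tool(moves=[[[0,0,0],[0,-0.05,0],0.03],[[0,0,0],[0,0,0.05],0.03],[[0,0,0],[0,0,0.03],0.03],[[0,0,0],[0,0,0],0.03],[[0,0,0],[0,0,0],0.03]])

```text
time: 15.18
eef_pos: [0.4833, 0.0671, 0.0941]
tcp_rot: [0.993, 0.116, 0.001, 0.0]
contact_force: [-0.7, 0.5, -1.2]
opening: 0.351
finger_force: 0.0
```

drive_tool(moves=[[[0,0,0],[0,0,0.015],0.03],[[0,0,0],[0,0,0.015],0.03],[[0,0,0],[0,0,0],0.03],[[0,0,0],[0,0,0],0.015],[[0,0,0],[0,0,0],0.015]])

```text
time: 15.8
eef_pos: [0.4824, 0.0671, 0.063]
tcp_rot: [0.993, 0.117, 0.0, 0.0]
contact_force: [0.2, -1.5, 0.1]
opening: 0.175
finger_force: 0.6
```

drive_tool(moves=[[[0,0,0.026],[0,-0.0018,0],0.015],[[0,0,0.026],[0,-0.0018,0],0.015],[[0,0,0],[0,0,0],0.015],[[0,0,0],[0,0,0],0.015]])

```text
time: 16.3
eef_pos: [0.4815, 0.0709, 0.0629]
tcp_rot: [0.996, 0.091, 0.0, -0.0]
contact_force: [0.2, -1.2, 0.8]
opening: 0.176
finger_force: 0.7
```

drive_tool(moves=[[[0,0,0],[0,0,0],0.03],[[0,0,0],[0,0,0],0.03],[[0,0,0],[0,0,-0.03],0.03],[[0,0,0],[0,0,-0.05],0.03],[[0,0,0],[0,0,-0.03],0.03]])

```text
time: 16.92
eef_pos: [0.4823, 0.071, 0.1754]
tcp_rot: [0.996, 0.091, 0.002, 0.0]
contact_force: [0.5, 0.3, -0.1]
opening: 0.351
finger_force: 0.0
```

drive_tool(moves=[[[0,0,0],[0,0.055,0],0.03],[[0,0,0],[0,0.055,0],0.03],[[0,0,0],[0,0.055,0],0.03],[[0,0,0],[0,0.055,0],0.03],[[0,0,0],[0,0.055,0],0.03]])

```text
time: 17.55
eef_pos: [0.5313, -0.2012, 0.1728]
tcp_rot: [0.996, 0.091, 0.0, -0.0]
contact_force: [0.9, -0.5, 0.2]
opening: 0.349
finger_force: 0.0
```

```bash
python3 look.py | grep -E "blue|orange|centre"; python3 diff.py 2>/dev/null | grep -E "knob|cam at|0.0475 0.07[68]|0.0535 0.076|0475 0.08 "
```

```text
top centre [0.547  0.0824]
top blue [341 257   5   4  16] [343.19 258.62] 0.0655 -166.06
top orange [344 266   5   9  24] [345.96 270.  ] 0.0909 -166.7
scene centre [0.5443 0.0843]
scene blue [262 211   5   9  32] [264.59 214.41] 0.0667 -169.92
top cam at [0.398 0.147 1.072] [-180 -178 -176 -174 -172 -170 -168 -166 -164 -162 -160 -158 -156 -154
0.0475 0.076 [ 6  6  3  3  3 18 42 44 28 12  3  3  4  4  5] cm -166.5
0.0475 0.078 [ 7  6  6  5  5 12 31 30 16  7  5  3  6  7  5] cm -166.82
0.0475 0.08 [ 8  6  5  6  5  8 19 18  8  6  6  7  6  6  7] cm -167.52
0.0535 0.076 [ 6  5  2  3  4 25 47 45 27 10  3  2  3  5  6] cm -166.9
knob 0.065 0.065 -165.83
knob 0.07 0.0653 -166.26
knob 0.075 0.0656 -166.69
scene cam at [ 0.696 -0.387  0.856] [-180 -178 -176 -174 -172 -170 -168 -166 -164 -162 -160 -158 -156 -154
0.0475 0.076 [-21 -13  -6   8  39  59  44  13  -2  -7 -12 -15 -16 -17 -23] cm -169.78
0.0475 0.078 [ -1   3   3  13  36  44  21   1  -6 -13 -26 -30 -23 -20 -32] cm -170.61
0.0475 0.08 [  2   5   5   7  29  27   5 -11 -12 -15 -38 -44 -30 -22 -37] cm -171.03
0.0535 0.076 [-20  -7  -1   1   7  29  52  43  14   0  -6 -11 -16 -16 -15] cm -167.5
knob 0.065 0.0715 -170.17
knob 0.07 0.0707 -167.66
knob 0.075 0.07 -165.09
```

drive_tool(moves=[[[0,0,0],[0,0.055,0],0.0],[[0,0,0],[0,0,0],0.0],[[0,0,0],[0,0,0],0.0]])

```text
time: 18.73
eef_pos: [0.5408, -0.2535, 0.1724]
tcp_rot: [0.996, 0.09, -0.0, -0.0]
contact_force: [0.4, -0.1, 0.4]
opening: -0.003
finger_force: 0.0
```

```bash
python3 look.py | grep -E "blue|orange|centre"; python3 diff.py 2>/dev/null | grep -E "knob|cam at|0.0475 0.07[68]|0.0535 0.076|0475 0.08 "
python3 -c "
from m import *
from plant import ctrl
s=ctrl.get_state();print(s['eef_pos'],s['opening'],yaw(s),[tool(s,[x,y,.15]) for x,y in((.488,-.040),)])"
```

```text
top centre [0.5469 0.0823]
top blue [341 257   5   4  16] [343.19 258.62] 0.0654 -166.17
top orange [344 266   5   9  25] [345.88 269.96] 0.0906 -166.86
scene centre [0.5444 0.0844]
scene blue [262 211   5   9  33] [264.55 214.42] 0.067 -169.78
scene orange [253 220   8   4  21] [256.43 221.43] 0.0892 -166.15
top cam at [0.398 0.147 1.072] [-180 -178 -176 -174 -172 -170 -168 -166 -164 -162 -160 -158 -156 -154
0.0475 0.076 [ 5  5  3  0  2 17 39 40 24  8  1  1  2  2  5] cm -166.7
0.0475 0.078 [ 5  5  5  2  3 10 28 25 13  4  3  0  5  5  3] cm -166.87
0.0475 0.08 [ 5  5  3  4  3  7 15 14  7  4  4  5  4  4  5] cm -167.12
0.0535 0.076 [ 5  4  1  0  4 25 43 40 22  7  1  0  2  4  5] cm -167.09
knob 0.065 0.0648 -165.94
knob 0.07 0.0651 -166.37
knob 0.075 0.0655 -166.8
scene cam at [ 0.696 -0.387  0.856] [-180 -178 -176 -174 -172 -170 -168 -166 -164 -162 -160 -158 -156 -154
0.0475 0.076 [-27 -17 -10   3  34  55  43  12  -3  -3  -1  -1   0   0  -1] cm -169.67
0.0475 0.078 [-7  0  0  9 32 41 19  3 -4  0  1  3  2  1  0] cm -170.47
0.0475 0.08 [ 0  1  2  7 25 25  7  0 -3  1  1  0  2  2  2] cm -171.0
0.0535 0.076 [-24 -12  -5  -1   3  24  48  41  14  -1  -3  -1   0  -1   0] cm -167.39
knob 0.065 0.0683 -173.87
knob 0.07 0.0673 -171.26
knob 0.075 0.0665 -168.58
[ 0.54107229 -0.25373163  0.17272231] -0.0040981000617099006 (np.float64(-79.58640762789841), array([ 0., -0., -1.])) [array([-0.0136, -0.2198,  0.0227])]
```

The top camera reads as aligned, but the scene camera depends on the assumed height. To settle it, I'll fit a rendered model of the knob and tab in both cameras.

```bash
cat > fit.py <<'E'
from m import *
from scipy.optimize import minimize
S=8
def mask(c,pts,u0,v0,N):
    p=np.array([proj(c,x) for x in pts])-[u0-.5,v0-.5];m=np.zeros((N*S,N*S),np.uint8)
    cv2.fillConvexPoly(m,cv2.convexHull((p*S*16-8).round().astype(np.int32)),1,shift=4);return m.astype(np.float32)
def small(m,sg):return cv2.resize(cv2.GaussianBlur(m,(0,0),sg*S),None,fx=1/S,fy=1/S,interpolation=cv2.INTER_AREA)
t=np.linspace(0,2*np.pi,40)
def model(c,C,kind,q,u0,v0,N):
    a=np.radians(q[0]);e=np.array([np.cos(a),np.sin(a)]);f=np.array([-e[1],e[0]])
    if kind=="knob":
        ctr=C+q[1]*e;ci=lambda z:np.c_[ctr[0]+.006*np.cos(t),ctr[1]+.006*np.sin(t),0*t+z]
        top=mask(c,ci(.085),u0,v0,N);al=mask(c,np.r_[ci(.0535),ci(.085)],u0,v0,N);L=[top,al*(1-top)]
    else:
        L=[mask(c,[[*(C+r*e+w*f),.0495] for r in(q[1]-.0105,q[1]+.0105) for w in(-.003,.003)],u0,v0,N)]
    return [small(m,q[2]).ravel() for m in L]+[np.ones(N*N)]
def fit(c,C,kind,q0,r):
    im=c["image"].astype(float);g=im[...,2]-im[...,0];g=g if kind=="knob" else -g
    a=np.radians(q0);N=17 if kind=="knob" else 15
    u0,v0=proj(c,[C[0]+r*np.cos(a),C[1]+r*np.sin(a),.07 if kind=="knob" else .0495]).round().astype(int)-N//2
    y=g[v0:v0+N,u0:u0+N].clip(0).ravel()
    def cost(q):
        q=[q[0],q[1]/1000,abs(q[2])+.2];A=np.array(model(c,C,kind,q,u0,v0,N)).T;x=np.linalg.lstsq(A,y,rcond=None)[0];return ((A@x-y)**2).mean()
    o=minimize(cost,[q0,r*1000,.6],method="Nelder-Mead",options=dict(xatol=.02,fatol=.01,initial_simplex=[[q0-3,r*1000-2,.6],[q0+3,r*1000-2,.6],[q0,r*1000+2,.6],[q0,r*1000,.9]]))
    return o.x.round(2),round(o.fun,1)
if __name__=="__main__":
  for n in("top","scene"):
    b=pickle.load(open(n+".pkl","rb"));a=pickle.load(open(n+"A.pkl","rb"));C=centre(a,C0)[0];print(n,C.round(4))
    print("knob start",*fit(b,C,"knob",-64,.066));print("knob now",*fit(a,C,"knob",-167,.066))
    print("tab start",*fit(b,C,"tab",-166.5,.0905));print("tab now",*fit(a,C,"tab",-166.5,.0905))
E
python3 fit.py
```

```text
top [0.5469 0.0823]
knob start [-64.5   64.94   0.58] 19.4
knob now [-167.89   66.07    0.73] 35.8
tab start [-166.79   90.54    0.95] 55.0
tab now [-166.81   90.74    0.94] 59.6
scene [0.5444 0.0844]
knob start [-64.54  67.35   0.61] 75.8
knob now [-166.89   65.91    0.67] 46.9
tab start [-165.89   89.28    0.82] 29.6
tab now [-165.86   89.37    0.84] 32.4
```

Both cameras now agree that the knob is about 1° past the tab (-167.9 vs -166.8, and -166.9 vs -165.9). I'll correct that by gripping the knob at a slightly backed-off pose.

drive_tool(moves=[[[0,0,0],[0,-0.055,0],0.03],[[0,0,0],[0,-0.055,0],0.03],[[0,0,0],[0,-0.055,0],0.03],[[0,0,0],[0,-0.055,0],0.03],[[0,0,0],[0,-0.055,0],0.03]])

```text
time: 20.15
eef_pos: [0.4909, 0.0183, 0.173]
tcp_rot: [0.996, 0.091, 0.0, 0.0]
contact_force: [0.3, 0.6, -0.2]
opening: 0.349
finger_force: 0.0
```

drive_tool(moves=[[[0,0,0],[0,-0.052,0],0.03],[[0,0,0],[0,0,0.05],0.03],[[0,0,0],[0,0,0.03],0.03],[[0,0,0],[0,0,0.015],0.03],[[0,0,0],[0,0,0.015],0.03]])

```text
time: 20.78
eef_pos: [0.4827, 0.0677, 0.0628]
tcp_rot: [0.996, 0.091, 0.001, 0.0]
contact_force: [0.4, 0.5, 1.3]
opening: 0.35
finger_force: 0.0
```

drive_tool(moves=[[[0,0,0],[0,0,0],0.03],[[0,0,0],[0,0,0],0.015],[[0,0,0],[0,0,0],0.006],[[0,0,0],[0,0,0],0.006],[[0,0,0],[0,0,0],0.006]], grip_force=20)

```text
time: 21.4
eef_pos: [0.4827, 0.0679, 0.0636]
tcp_rot: [0.996, 0.091, 0.001, 0.0]
contact_force: [0.8, 0.9, 2.7]
opening: 0.123
finger_force: 19.7
```

drive_tool(moves=[[[0,0,0],[0,0,0],0.03],[[0,0,0],[0,0,0],0.03],[[0,0,0],[0,0,-0.03],0.03],[[0,0,0],[0,0,-0.05],0.03],[[0,0,0],[0,0,-0.03],0.03]])

```text
time: 22.02
eef_pos: [0.4826, 0.0678, 0.175]
tcp_rot: [0.996, 0.091, 0.001, 0.0]
contact_force: [0.3, 0.1, -0.9]
opening: 0.354
finger_force: 0.0
```

drive_tool(moves=[[[0,0,0],[0,0.055,0],0.03],[[0,0,0],[0,0.055,0],0.03],[[0,0,0],[0,0.055,0],0.03],[[0,0,0],[0,0.055,0],0.03],[[0,0,0],[0,0.055,0],0.03]])

```text
time: 22.65
eef_pos: [0.5315, -0.2043, 0.1723]
tcp_rot: [0.996, 0.091, -0.0, -0.0]
contact_force: [0.3, 0.4, -0.4]
opening: 0.348
finger_force: 0.0
```

drive_tool(moves=[[[0,0,0],[0,0.052,0],0.0],[[0,0,0],[0,0,0],0.0],[[0,0,0],[0,0,0],0.0]])

```text
time: 23.02
eef_pos: [0.5405, -0.2532, 0.1719]
tcp_rot: [0.996, 0.091, -0.001, -0.001]
contact_force: [-0.6, -0.3, -0.4]
opening: -0.001
finger_force: 0.0
```

```bash
python3 look.py >/dev/null; python3 fit.py | grep -v start
python3 -c "
from m import *
from plant import ctrl
s=ctrl.get_state();print(s['time'],s['eef_pos'],s['opening'],yaw(s),tool(s,[.488,-.040,.12]))"
```

```text
top [0.547  0.0825]
knob now [-166.47   66.25    0.75] 34.4
tab now [-166.67   90.78    0.94] 59.2
scene [0.5443 0.0843]
knob now [-165.54   65.51    0.62] 47.7
tab now [-165.87   90.15    0.87] 54.3
23.825 [ 0.54106366 -0.25375053  0.17271776] -0.002442648861894292 (np.float64(-79.58840851076036), array([-0.,  0., -1.])) [-0.0136 -0.2198  0.0527]
```

The pointer and tab now agree within about 0.3° in both cameras. Next is the button, with closed fingers.

drive_tool(moves=[[[0,0,0],[-0.0034,-0.055,0],0.0],[[0,0,0],[-0.0034,-0.055,0],0.0],[[0,0,0],[-0.0034,-0.055,0],0.0],[[0,0,0],[-0.0034,-0.055,0],0.0],[[0,0,0],[0,0,0.05],0.0]])

```text
time: 24.45
eef_pos: [0.4909, -0.0378, 0.1268]
tcp_rot: [0.996, 0.093, 0.005, 0.002]
contact_force: [0.4, -0.9, -0.4]
opening: -0.003
finger_force: 0.0
```

drive_tool(moves=[[[0,0,0],[0,0,0.025],0.0],[[0,0,0],[0,0,0.008],0.0],[[0,0,0],[0,0,0],0.0],[[0,0,0],[0,0,0],0.0]])

```text
time: 24.95
eef_pos: [0.4891, -0.0404, 0.0912]
tcp_rot: [0.996, 0.091, 0.001, 0.001]
contact_force: [0.2, -0.5, 0.2]
opening: -0.0
finger_force: 0.0
```

drive_tool(moves=[[[0,0,0],[0,0,0.003],0.0],[[0,0,0],[0,0,0.003],0.0],[[0,0,0],[0,0,0],0.0]])

```text
time: 25.32
eef_pos: [0.4877, -0.0398, 0.0835]
tcp_rot: [0.996, 0.091, -0.0, -0.0]
contact_force: [0.3, 0.4, 0.4]
opening: -0.003
finger_force: 0.0
```

drive_tool(moves=[[[0,0,0],[0,0,0.002],0.0],[[0,0,0],[0,0,0.002],0.0],[[0,0,0],[0,0,0],0.0]])

```text
time: 25.7
eef_pos: [0.4878, -0.0397, 0.0795]
tcp_rot: [0.996, 0.091, -0.0, -0.0]
contact_force: [0.4, 0.6, -0.8]
opening: -0.001
finger_force: 0.0
```

drive_tool(moves=[[[0,0,0],[0,0,0.002],0.0],[[0,0,0],[0,0,0.002],0.0],[[0,0,0],[0,0,0],0.0]])

```text
time: 26.08
eef_pos: [0.4877, -0.0398, 0.0755]
tcp_rot: [0.996, 0.091, -0.0, -0.0]
contact_force: [0.5, -0.3, -0.1]
opening: 0.002
finger_force: 0.0
```

drive_tool(moves=[[[0,0,0],[0,0,0.002],0.0],[[0,0,0],[0,0,0.002],0.0],[[0,0,0],[0,0,0],0.0]])

```text
time: 26.45
eef_pos: [0.4877, -0.0397, 0.0715]
tcp_rot: [0.996, 0.091, -0.0, -0.0]
contact_force: [0.3, 0.4, 1.0]
opening: 0.0
finger_force: 0.0
```

drive_tool(moves=[[[0,0,0],[0,0,0.002],0.0],[[0,0,0],[0,0,0.002],0.0],[[0,0,0],[0,0,0],0.0]])

```text
time: 26.82
eef_pos: [0.4877, -0.0397, 0.0675]
tcp_rot: [0.996, 0.091, -0.0, -0.0]
contact_force: [1.1, 0.7, 0.6]
opening: -0.002
finger_force: 0.0
```

drive_tool(moves=[[[0,0,0],[0,0,0.002],0.0],[[0,0,0],[0,0,0.001],0.0],[[0,0,0],[0,0,0],0.0]])

```text
time: 27.2
eef_pos: [0.4878, -0.0398, 0.0646]
tcp_rot: [0.996, 0.091, -0.0, -0.0]
contact_force: [0.5, 0.1, 0.6]
opening: 0.002
finger_force: 0.0
```

drive_tool(moves=[[[0,0,0],[0,0,0.0015],0.0],[[0,0,0],[0,0,0.0015],0.0],[[0,0,0],[0,0,0],0.0]])

```text
time: 27.58
eef_pos: [0.4878, -0.0398, 0.0615]
tcp_rot: [0.996, 0.091, -0.0, -0.0]
contact_force: [0.5, -0.6, 0.2]
opening: 0.0
finger_force: 0.0
```

drive_tool(moves=[[[0,0,0],[0,0,0.0015],0.0],[[0,0,0],[0,0,0.0015],0.0],[[0,0,0],[0,0,0],0.0]])

```text
time: 27.95
eef_pos: [0.4878, -0.0398, 0.0585]
tcp_rot: [0.996, 0.091, -0.0, -0.0]
contact_force: [0.3, 0.6, -1.1]
opening: -0.0
finger_force: 0.0
```

drive_tool(moves=[[[0,0,0],[0,0,0.001],0.0],[[0,0,0],[0,0,0.001],0.0],[[0,0,0],[0,0,0],0.0]])

```text
time: 28.32
eef_pos: [0.4879, -0.0398, 0.0566]
tcp_rot: [0.996, 0.091, -0.0, -0.0]
contact_force: [0.7, 0.1, 0.3]
opening: -0.001
finger_force: 0.0
```

drive_tool(moves=[[[0,0,0],[0,0,0.001],0.0],[[0,0,0],[0,0,0.001],0.0],[[0,0,0],[0,0,0],0.0]])

```text
time: 28.7
eef_pos: [0.4878, -0.0398, 0.0546]
tcp_rot: [0.996, 0.091, -0.0, -0.0]
contact_force: [0.1, -0.6, -0.3]
opening: -0.004
finger_force: 0.0
```

drive_tool(moves=[[[0,0,0],[0,0,0.001],0.0],[[0,0,0],[0,0,0.001],0.0],[[0,0,0],[0,0,0],0.0]])

```text
time: 29.08
eef_pos: [0.4878, -0.0398, 0.0526]
tcp_rot: [0.996, 0.091, -0.0, -0.0]
contact_force: [-0.4, 0.1, -0.3]
opening: 0.003
finger_force: 0.0
```

drive_tool(moves=[[[0,0,0],[0,0,0.001],0.0],[[0,0,0],[0,0,0.001],0.0],[[0,0,0],[0,0,0],0.0]])

```text
time: 29.45
eef_pos: [0.4879, -0.0398, 0.0508]
tcp_rot: [0.996, 0.091, -0.0, -0.0]
contact_force: [0.1, 0.1, 2.5]
opening: -0.002
finger_force: 0.9
```

Run:
```python
from m import *
from plant import ctrl
for n,b in dict(scene=(235,165,345,285),top=(285,185,402,285)).items():
  c=ctrl.read_camera(n)
  print(n,[(v[0],v[1].round(1)) for v in blobs(c,b)["green"]])
  g=cv2.cvtColor(c["image"],cv2.COLOR_RGB2GRAY)
  if n=="scene":
    print(g[240:272:2,244:274:2]); print(proj(c,[.4878,-.0398,.065]))
s=ctrl.get_state();print(s["eef_pos"],s["contact_force"])
```

```text
scene [(array([258, 263,   4,   2,   6]), array([259.5, 263.5]))]
[[ 11  20  18  20  22  20  23   6  40  52  42  57  62  44  46]
 [ 17  22  22  23  15  28  23  13  82 102  52  48  47  67  89]
 [ 22  12  20  18  23  23  21  19  95 131  98  45  55  96  68]
 [ 15  13  23  26  23  11  22  23  89 133 131 101  63  64  45]
 [ 20  23  13  18  24  20   5  20  96 132 132 131 115  74  54]
 [ 14  22  29  24  20   3  20  21 101 132 133 133 132 127 123]
 [ 21  43  41  27  19  12  23  12  76 129 132 134 133 133 167]
 [ 26  47  50  26  18  10  22  19  34  80 118 134 130 131 168]
 [ 96  65  51  35  17  20   9  33  54  29  56 122 131 132 167]
 [121  69  56  39  27  27  24  38  71  47  15  90 133 137 177]
 [ 81  77  71  55  68  77  32  28  67  52  16  51 128 142 186]
 [ 56  79  85  68  41  38  20  28  50  44  24  50 134 169 185]
 [ 45  99 106  80  33  30  17  42  40  16  18  81 159 187 190]
 [ 52  91 101  79  50  37  22  13  19   7  33 129 185 188 187]
 [ 41  64  70  60  45  24   2   9   0  62 138 185 188 189 187]
 [ 97 106 109 111 103  82  61  55  73 145 183 189 188 187 189]]
[257.47145527 259.33167811]
top []
[ 0.48793726 -0.0398036   0.05081999] [-1.27469301  0.62458186  1.97312006]
```

Contact began at about TCP z 0.052. Pressing on until it bottoms out.

drive_tool(moves=[[[0,0,0],[0,0,0.001],0.0],[[0,0,0],[0,0,0.001],0.0],[[0,0,0],[0,0,0],0.0]])

```text
time: 29.92
eef_pos: [0.488, -0.0398, 0.0488]
tcp_rot: [0.996, 0.091, 0.0, -0.0]
contact_force: [-1.0, 0.8, 2.0]
opening: -0.001
finger_force: 1.4
```

drive_tool(moves=[[[0,0,0],[0,0,0.001],0.0],[[0,0,0],[0,0,0.001],0.0],[[0,0,0],[0,0,0],0.0]])

```text
time: 30.3
eef_pos: [0.488, -0.0398, 0.0468]
tcp_rot: [0.996, 0.091, 0.0, 0.0]
contact_force: [-0.6, 0.6, 3.1]
opening: 0.001
finger_force: 1.8
```

drive_tool(moves=[[[0,0,0],[0,0,0.001],0.0],[[0,0,0],[0,0,0],0.0]])

```text
time: 30.55
eef_pos: [0.488, -0.0398, 0.0464]
tcp_rot: [0.996, 0.091, -0.0, -0.0]
contact_force: [-3.6, 0.7, 8.9]
opening: -0.001
finger_force: 3.7
```

It's bottomed, with the force jumping to 8.9 N. One more small nudge, then lift well clear.

drive_tool(moves=[[[0,0,0],[0,0,0.0005],0.0],[[0,0,0],[0,0,0],0.0]])

```text
time: 30.8
eef_pos: [0.4881, -0.0398, 0.0463]
tcp_rot: [0.996, 0.091, -0.0, -0.0]
contact_force: [-4.4, 0.8, 9.9]
opening: 0.002
finger_force: 5.0
```

drive_tool(moves=[[[0,0,0],[0,0,-0.01],0.0],[[0,0,0],[0,0,-0.03],0.0],[[0,0,0],[0,0,-0.05],0.0],[[0,0,0],[0,0,-0.04],0.0],[[0,0,0],[0,0.055,0],0.0]])

```text
time: 31.42
eef_pos: [0.5002, -0.0931, 0.1796]
tcp_rot: [0.996, 0.093, 0.004, 0.002]
contact_force: [0.5, -0.3, -0.7]
opening: 0.005
finger_force: 0.0
```

drive_tool(moves=[[[0,0,0],[0,0.055,0],0.0],[[0,0,0],[0,0.055,0],0.0],[[0,0,0],[0,0.055,0],0.0],[[0,0,0],[0,0,0],0.0],[[0,0,0],[0,0,0],0.0]])

```text
time: 32.05
eef_pos: [0.5272, -0.2558, 0.1745]
tcp_rot: [0.996, 0.09, -0.0, -0.001]
contact_force: [-0.4, 1.2, 0.5]
opening: -0.001
finger_force: 0.0
```

```bash
python3 look.py | grep -E "blue|orange"; python3 fit.py | grep -v start
python3 - <<'E'
from m import *
for n,b in dict(scene=(235,165,345,285),top=(285,185,402,285)).items():
  for f in(".pkl","A.pkl"):
    c=pickle.load(open(n+f,"rb"));print(n,f,[(v[0],v[1].round(2)) for v in blobs(c,b)["green"]],c["image"][195:275,240:340].mean().round(1))
E
```

```text
top blue [342 257   5   4  16] [343.81 258.5 ] 0.0656 -164.84
top orange [344 266   5   9  24] [345.96 270.  ] 0.0907 -166.72
scene blue [262 211   5   9  30] [264.63 214.73] 0.0667 -169.13
scene orange [253 220   7   4  18] [255.89 221.5 ] 0.0903 -166.18
top [0.5468 0.0823]
knob now [-166.61   66.2     0.74] 34.6
tab now [-166.78   90.74    0.95] 58.1
scene [0.5443 0.0843]
knob now [-165.54   65.51    0.68] 48.6
tab now [-165.87   90.13    0.87] 54.8
scene .pkl [(array([252, 255,  12,  11, 103]), array([257.2, 259.7]))] 134.0
scene A.pkl [(array([251, 255,  13,  11, 102]), array([257.23, 259.72]))] 137.4
top .pkl [(array([384, 247,  11,  11,  98]), array([388.88, 252.18]))] 130.9
top A.pkl [(array([384, 247,  11,  11,  99]), array([388.85, 252.23]))] 137.9
```

```bash
python3 -c "
from plant import ctrl
print(ctrl.sign_off())"
```

```text
the job is handed in; nothing more can be done
None
```

Job handed in at about 33 s: the pointer matches the orange tab to within about 0.3° in both cameras, and the lamp button was then pressed to its stop (about 6 mm) and came back up; I didn't re-measure the dish and the things standing around afterwards.

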